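Put the bottle back in its rack and drop the latch bar

ROBOT

A 6-joint arm with a two-finger parallel gripper is mounted at the origin on a cart in front of the work surface, level with it; the furniture and walls round the work are solid. World frame = base frame: x ahead of the robot, y to its left, z up, the work surface at z = 0. Lengths are in m, angles in degrees, forces in N, time in s.
With the tool pointing down it reaches from about 0.35 to 0.975 m from the base axis. Payload 4.9 kg.
Tool frame: the origin (TCP) lies between the finger pads; the fingertips stand 14 mm ahead of it and the grasp point (between the pads) lies 5 mm behind it; z points along the fingers, y is the line along which they close (so a half turn about z gives the same grasp; the last joint's range is limited). The gripper opens to 85 mm and grips with 20 to 120 N. Pads are 22 mm wide; open, the fingers measure 114 mm over their backs; the gripper's body (76 mm by 85 mm) begins 54 mm behind the grasp point. The pads swing forward as they close: fully open they stand 13 mm farther back than shut.
Start: joints at [-82.334, 3.019, 92.412, -0, 84.569, -6.818], TCP at [0.156, -0.605, 0.245] pointing down, gripper open.
Joint ranges: [-172.51, 172.51], [-57.92, 126.97], [3.15, 148.05], [-58.71, 238.71], [5.1, 150.11], [-179.66, 179.66]. Speed limits (degrees/s): [147.25, 147.25, 180, 180, 180, 180].

INTERFACE

Orientations are given as a 3x3 rotation matrix whose columns are the frame's x, y, z axes.
In Python, from workcell import r, imaging gives the robot as it stands (r), with the cameras (imaging).
- The arm moves only by the shell command python3 inch.py [FORCE], which reads ROWS from standard input. ROWS is a JSON list of rows, 1 to 5 of them, each an object with the fields xyz (a list: dx, dy, dz in shares of 100 cm (1.0 is 100 cm)), r (a list: a rotation vector rx, ry, rz in parts of the range, where 1.0 means 60 degrees), jaw (the finger opening in m); a field left out counts as zero (the opening has to be given); each row shifts and turns the commanded pose from where the row before left it, along the tool's axes as they then stand; what a row does not reach is not made up. A row lasts 1/12 s, in which the tool goes at most 0.0417 m and 7.16 degrees, less where a joint would pass 70% of its speed; a pose out of reach is approached as far as the arm can. The fingers move at their own pace and stop on an object; FORCE is the grip in N (left out, the last holds). Time passes only in rows, so rows that do not move let the fingers close. It prints the time, the measured TCP pose, the force, the opening and the grip force at its end. No shift or turn number may pass 1 either way. Input that does not fit is refused with a message, and nothing moves.
- r.observe(): the state, without advancing time (a new reading comes with each control period).
- imaging.get_image(name): name is "side" or "top" or "wrist"; returns a dict with "color" (480x640x3 uint8, red, green, blue), "fovy" (degrees; the focal length in pixels is half the picture's height over the tangent of half this angle, whatever the lens; pixels are square), "cx", "cy" (the principal point, pixels), "position" and "orientation" of the camera in the world; the wrist camera has in their place "mount" (4x4, takes a point from camera to tool coordinates, whose origin is the TCP and whose axes are the flange's). Camera axes: x right, y down, z forward; pixel columns grow to the right and rows downward; lengths in m; the calibration is good to about 2 mm. A picture is of the moment at which its call begins: read the wrist's pose just before it. There is no depth.
- r.close_job(): hands the job in; it is judged then, once.
The state is a dict: "time_s": time; "qpos": joint angles; "dq": joint speeds; "effort": joint torques, N m; "ee_pos": TCP position; "tcp_rot": TCP orientation; "force": force on the tool from outside, world axes, zero at the start; "torque": the same for the moment, N m; "finger_gap": finger opening in m; "grip_force": force on a finger pad.
Only numpy, scipy, OpenCV 4.12 (cv2) and the standard library are available. Lean on these libraries where they do the work, as an engineer would, in place of code of your own. Each camera call takes 0.05 s, during which the arm holds its last target. There are 200 camera calls.

TASK

Stand the dropper bottle upright in the round pocket of the bottle rack. Then lift the swinging latch bar by its ball knob, carry it over the low front cheek of the keeper and let it drop fully down into the notch, so that the bar closes off the bay. Leave the two rolls of tape and the screwdriver where they are.

Things in the scene. Friction and masses are not known exactly. Their poses are not given: they have to be found in the camera images.
- rack: Fixed bottle rack: grey base plate 155 x 250 x 10 mm with posts. Origin on the table below the line of the closed bar; x points to the rear (away from the robot), y left, z up; turned by up to 0.2 rad. In this frame (mm): base x -30 to 125, y -105 to 145; pivot post at (0, 120), radius 13; keeper post at (0, -70); shelf post at (100, -70); back rail at x 119, 55 high.
- shelf_edge (a point): Middle of the lower front edge of a small fixed shelf, 6 mm thick, underside 275 mm above the table, rack x -15 to 110 mm, y -127 to -12 mm. It overhangs the keeper and the knob of the closed bar by 15 mm, so there the knob is reached only with the tool tilted: 30 to 45 degrees from vertical, coming from the robot's side.
- pocket (a point): Centre of the bottle pocket on the top of the base plate (10 mm above the table): a ring of 22 mm inner and 27 mm outer radius, 12 mm high, at rack x 55, y 60. Nothing stands above it.
- latch_pivot (a point): The bar's pivot (lift axis and swing axis cross here), at rack x 0, y 120, z 70 mm.
- keeper_notch (a point): Middle of the keeper notch, where the bar's middle line comes to lie: rack x 0, y -70, z 70 mm, 190 mm from the pivot. 16 mm wide (bar 10 mm), between a front cheek (rack x -16 to -8 mm, top 88 mm above the table, on the robot's side) and a rear cheek (x 8 to 16 mm, top 100 mm), both 16 mm long in y.
- knob_center (a point): Centre of the black ball knob, 30 mm in diameter, which turns freely on a stem 10 mm thick on the latch bar, 145 mm from the pivot along the bar and 60 mm above the bar's middle line; 130 mm above the table when the bar is down.
- latch_swing (a joint): Swing of the bar about the vertical pivot axis (rad): 0 = along rack -y, in line with the notch; grows as the free end swings toward the robot (rack -x), stop at 1.5. Light friction: it stays where it is left.
- latch_lift (a joint): Lift of the bar about its horizontal pivot axis (rad): 0 = level, fully down (stop); grows as the free end rises, to 0.9. The bar weighs 0.25 kg and falls when let go. Steel, 10 mm thick, 16 mm high, free end 205 mm from the pivot. It clears the front cheek from 0.15 rad and the rear cheek too from 0.21 rad; a swing stop at -0.05 then holds it.
- bottle: White dropper bottle with a blue pointed cap, 34 mm in diameter, 101 mm tall, 0.12 kg, standing upright on the table; origin at the centre of its underside, z up. Body 34 mm wide up to about 60 mm, above that the narrower cap.
- tape_roll: Bystander: masking tape roll lying flat, 98 mm across, 25 mm high, origin at the centre of its underside.
- black_tape: Bystander: roll of black tape lying on the rack's small shelf, 55 mm across, 19 mm high, origin at the centre of its underside.
- driver: Bystander: small screwdriver lying flat, 138 mm long along its y axis, handle 19 mm thick, origin at the centre of its underside.

How it is judged:
By the outcome, as a careful person would: the job done as asked, in the order asked, and still so for the second after the job is handed in, with the robot touching nothing.
It also fails if it takes over 54 s, if anything falls off the work surface, if the arm or the gripper's body presses on something with over 40 N, if the wrist force passes 120 N, or if a joint passes its speed limit or range.

## Working session

There is one attempt and no reset: what is moved stays moved. The work goes in short steps, Python scripts to look and compute and a shell command to move; the robot and the scene stay as the last step left them, time stands still between calls to the robot, and variables do not carry over. Pictures are saved under pics/ and viewed, at most 10 in all, crops included, and the job is handed in when it is done.

```bash
ls; mkdir -p pics
cat > h.py <<'E'
import numpy as np, cv2
from workcell import r, imaging
def cam(n):
    o=r.observe(); im=imaging.get_image(n); c=im["color"]
    f=c.shape[0]/2/np.tan(np.radians(im["fovy"])/2)
    if "mount" in im:
        M=np.array(im["mount"]);R=np.array(o["tcp_rot"]).reshape(3,3)
        P=np.array(o["ee_pos"])+R@M[:3,3]; O=R@M[:3,:3]
    else: P=np.array(im["position"]);O=np.array(im["orientation"]).reshape(3,3)
    return dict(bgr=c[:,:,::-1].copy(),f=f,cx=im["cx"],cy=im["cy"],P=P,O=O)
def ray(C,u,v):
    d=C["O"]@np.array([(u-C["cx"])/C["f"],(v-C["cy"])/C["f"],1]); return C["P"],d/np.linalg.norm(d)
def onz(C,u,v,z):
    P,d=ray(C,u,v); return P+d*(z-P[2])/d[2]
def proj(C,p):
    q=C["O"].T@(np.array(p)-C["P"]); return C["f"]*q[:2]/q[2]+[C["cx"],C["cy"]]
def tri(A,ua,B,ub):
    p,d=ray(A,*ua);q,e=ray(B,*ub)
    s=np.linalg.lstsq(np.array([d,-e]).T,q-p,rcond=None)[0]
    a=p+s[0]*d;b=q+s[1]*e; return (a+b)/2,np.linalg.norm(a-b)
E
python3 - <<'E'
from h import *
import pickle
np.set_printoptions(precision=4,suppress=True)
D={}
for n in("top","side"):
    C=cam(n);D[n]=C;cv2.imwrite(f"pics/{n}.png",C["bgr"]);print(n,C["P"],C["O"],C["f"],C["cx"],C["cy"])
pickle.dump(D,open("d0.pkl","wb"))
print(r.observe())
E
```

```text
inch.py
pics
workcell.py
top [0.3588 0.2147 1.0396] [[-0.0082 -0.9835  0.181 ]
 [-1.      0.0076 -0.0043]
 [ 0.0028 -0.181  -0.9835]] 463.71719190358596 316.7071852407955 243.77250528580885
side [-0.2273  0.5401  1.1763] [[-0.4213 -0.7045  0.5711]
 [-0.9069  0.3274 -0.2651]
 [-0.0003 -0.6297 -0.7769]] 620.8410172489323 303.73451164069314 237.57030321569147
{'time_s': 0.1, 'qpos': array([-82.3348,   3.0546,  92.4848,   0.0003,  84.5676,  -6.8186]), 'dq': array([ 0.0021, -0.1175, -0.0803,  0.0097, -0.0288,  0.0161]), 'effort': array([  0.    , -39.4906, -37.1362,  -0.0002,   0.0039,  -0.    ]), 'ee_pos': array([ 0.1562, -0.6046,  0.2442]), 'tcp_rot': array([[ 0.9682,  0.2501, -0.0002],
       [ 0.2501, -0.9682,  0.0019],
       [ 0.0002, -0.0019, -1.    ]]), 'force': array([-0.0951, -0.0554,  0.3908]), 'torque': array([ 0.0418, -0.0218, -0.0353]), 'grip_force': 0.0, 'finger_gap': 0.08519260932948822}
```

View pics/top.png

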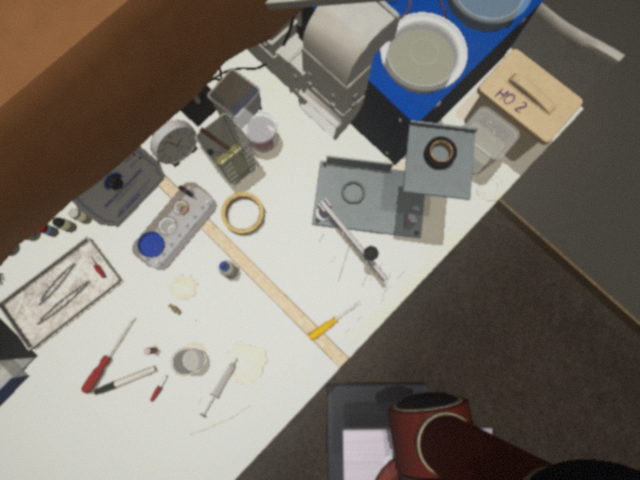

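View pics/side.png

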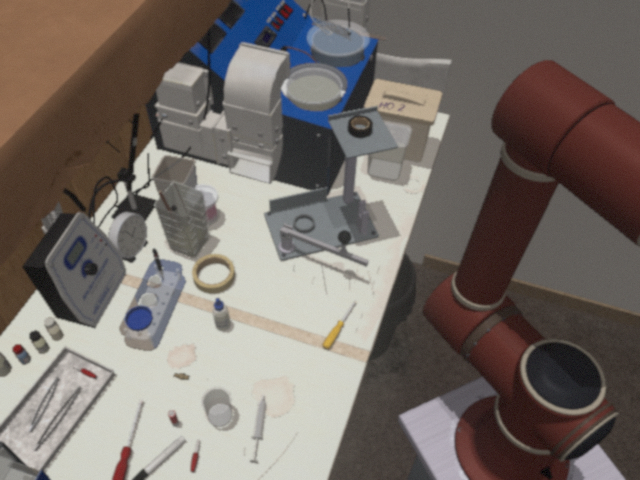

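The top view shows the bottle at about (228,269), pocket ring (352,192), knob (371,254), bar from (323,207) to (384,283), and the shelf at (440,160). In the side view they are at bottle (221,313), ring (304,223), knob (344,238), bar end (367,262). I'll zoom in on both.

Run:
```python
from h import *
import pickle
D=pickle.load(open("d0.pkl","rb"))
a=D["top"]["bgr"][120:300,210:480];b=D["side"]["bgr"][90:335,200:410]
a=cv2.resize(a,None,fx=1.48*1,fy=1.48,interpolation=cv2.INTER_CUBIC)
a=cv2.resize(D["top"]["bgr"][140:300,300:480],(540,480),interpolation=cv2.INTER_CUBIC) # x3
cv2.imwrite("pics/tz.png",a)
cv2.imwrite("pics/sz.png",cv2.resize(D["side"]["bgr"][100:290,255:415],(480,570),interpolation=cv2.INTER_CUBIC))
for n,(x0,y0,x1,y1) in dict(top=(210,250,245,285),side=(200,290,240,335)).items():
    im=D[n]["bgr"];h=cv2.cvtColor(im,cv2.COLOR_BGR2HSV)
    m=cv2.inRange(h,(100,90,30),(130,255,255))[y0:y1,x0:x1]
    k,l,s,c=cv2.connectedComponentsWithStats(m)
    print(n,"blue",[(s[i],c[i]+[x0,y0]) for i in range(1,k) if s[i,4]>8])
for n,(x0,y0,x1,y1) in dict(top=(355,240,390,270),side=(330,225,360,255)).items():
    m=cv2.inRange(D[n]["bgr"],(0,0,0),(60,60,60))[y0:y1,x0:x1]
    k,l,s,c=cv2.connectedComponentsWithStats(m)
    print(n,"knob",[(s[i],c[i]+[x0,y0]) for i in range(1,k) if s[i,4]>15])
```

```text
top blue [(array([10, 12,  8,  9, 46], dtype=int32), array([223.65217391, 265.91304348]))]
side blue [(array([15, 13,  8,  6, 31], dtype=int32), array([218.51612903, 305.74193548]))]
top knob [(array([11,  8, 10, 11, 62], dtype=int32), array([370.61290323, 253.24193548]))]
side knob [(array([  9,   7,  11,  12, 102], dtype=int32), array([344.07843137, 237.12745098]))]
```

View pics/tz.png

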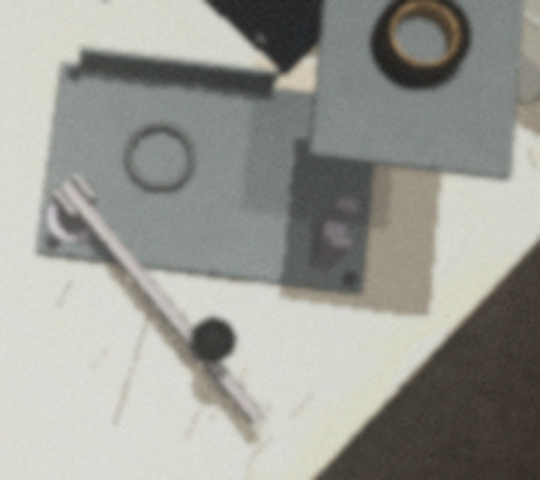

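View pics/sz.png

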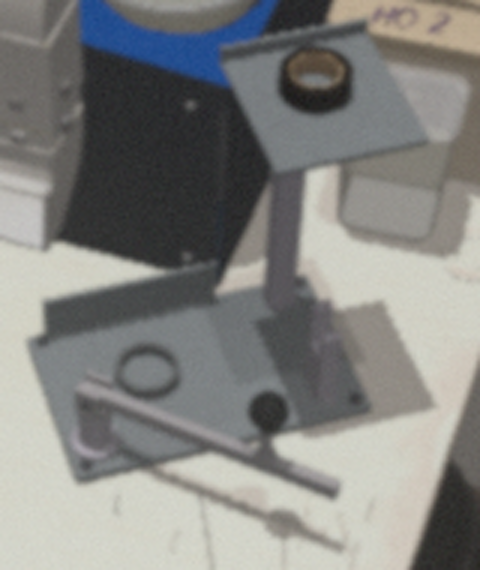

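Base corners (top): LF (313,224), LR (321,161), RF (421,238); ring (353.3,193). Side: LF (281.7,260), LR (265,213), RF (378.3,236); ring (304.3,223.3). The bar stands swung out about 0.75 rad, with the knob over the front.

```bash
cat > meas.py <<'E'
from h import *
import pickle
np.set_printoptions(precision=4,suppress=True)
D=pickle.load(open("d0.pkl","rb"));T,S=D["top"],D["side"]
P=dict(LF=((313,224.3),(281.7,260)),LR=((320.7,161.3),(265,213.3)),RF=((420.7,237.7),(378.3,236)),
 ring=((353.3,193),(304.3,223.3)),knob=((370.6+.5,253.2),(344.1,237.1)),cap=((223.7,265.9),(218.5,305.7)),
 shL=((404.3,191),(345.7,156.7)),shR=((470,199.3),(397.3,147.7)))
W={}
for k,(a,b) in P.items():
    W[k],e=tri(T,a,S,b);print(k,W[k],"gap",round(e,4))
f=lambda k,z:(onz(T,*P[k][0],z)+onz(S,*P[k][1],z))[:2]/2
rk=dict(LF=(-30,145,10),LR=(125,145,10),RF=(-30,-105,10),ring=(55,60,22-4),shL=(-15,-12,281),shR=(-15,-127,281))
A=np.array([np.array(rk[k][:2])/1e3 for k in rk]);B=np.array([f(k,rk[k][2]/1e3) for k in rk])
a0,b0=A.mean(0),B.mean(0);H=(A-a0).T@(B-b0);th=np.arctan2(H[0,1]-H[1,0],H[0,0]+H[1,1])
R=np.array([[np.cos(th),-np.sin(th)],[np.sin(th),np.cos(th)]]);t=b0-R@a0
print("yaw",th,"org",t,"res mm\n",((R@A.T).T+t-B)*1e3)
w=lambda x,y:R@[x/1e3,y/1e3]+t
print("pocket",w(55,60),"pivot",w(0,120),"knob closed",w(0,-25),"notch",w(0,-70))
k=f("knob",.13);q=R.T@(k-t);d=q-[0,.12];print("knob",k,"rack",q,"r",np.hypot(*d),"swing",np.arctan2(-d[0],-d[1]))
for n,C in D.items():  # bottle body: non-white silhouette too weak; cap on plane
    print(n,"cap z=.08",onz(C,*P["cap"][0 if n=="top" else 1],.08))
E
python3 meas.py
python3 -c "
from h import *
import pickle
D=pickle.load(open('d0.pkl','rb'))
a=cv2.resize(D['top']['bgr'][240:300,200:260],(400,400),interpolation=3);b=cv2.resize(D['side']['bgr'][285:345,190:250],(400,400),interpolation=3)
cv2.imwrite('pics/b.png',np.hstack([a,b]))"
```

```text
LF [0.5937 0.2174 0.0062] gap 0.002
LR [0.7433 0.198  0.0093] gap 0.003
RF [ 0.5614 -0.0262  0.0054] gap 0.0006
ring [0.6636 0.1254 0.0193] gap 0.0006
knob [0.5064 0.1028 0.1296] gap 0.0002
cap [0.4899 0.4047 0.0772] gap 0.0014
shL [0.5891 0.0633 0.2813] gap 0.0034
shR [ 0.5752 -0.0515  0.2735] gap 0.0005
yaw -0.13281347214799938 org [0.6025 0.0732] res mm
 [[ 0.1138  2.8965]
 [ 2.8637  2.1991]
 [-0.5191 -2.3522]
 [ 0.6972  0.2172]
 [-3.2008  0.0834]
 [ 0.0451 -3.044 ]]
pocket [0.665  0.1253] pivot [0.6184 0.1921] knob closed [0.5992 0.0484] notch [0.5933 0.0038]
knob [0.5062 0.1029] rack [-0.0994  0.0167] r 0.14333524502796266 swing 0.7663763093178151
top cap z=.08 [0.4899 0.4048 0.08  ]
side cap z=.08 [0.4876 0.4045 0.08  ]
```

View pics/b.png

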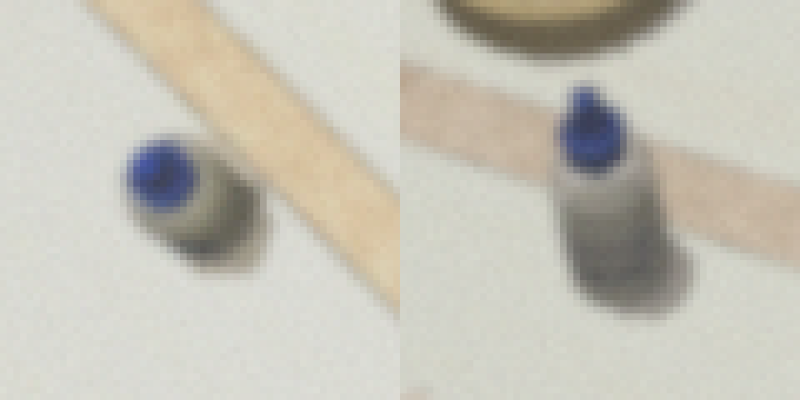

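The second crop confirms the bottle upright, with the cap at top (224,266). Cap and rack measurements agree with the stated sizes: knob z 0.1296, radius 143 mm, ring z 0.019. Moving above the bottle.

The manual's scale: turns go in shares of 60 degrees. Converting my numbers, 7 degrees is 0.1167.

```bash
for i in 1 2; do echo '[{"xyz": [0.027, -0.0292, 0], "jaw": 0.085}, {"xyz": [0.027, -0.0292, 0], "jaw": 0.085}, {"xyz": [0.027, -0.0292, 0], "jaw": 0.085}, {"xyz": [0.027, -0.0292, 0], "jaw": 0.085}, {"xyz": [0.027, -0.0292, 0], "jaw": 0.085}]' | python3 inch.py 30; done
echo '[{"xyz": [0.027, -0.0292, 0], "jaw": 0.085}, {"xyz": [0.027, -0.0292, 0], "jaw": 0.085}, {"xyz": [0.027, -0.0292, 0], "jaw": 0.085}]' | python3 inch.py 30
for i in 1 2; do echo '[{"xyz": [0.0161, -0.0368, 0], "jaw": 0.085}, {"xyz": [0.0161, -0.0368, 0], "jaw": 0.085}, {"xyz": [0.0161, -0.0368, 0], "jaw": 0.085}, {"xyz": [0.0161, -0.0368, 0], "jaw": 0.085}, {"xyz": [0.0161, -0.0368, 0], "jaw": 0.085}]' | python3 inch.py; done
echo '[{"xyz": [0.0161, -0.0368, 0], "jaw": 0.085}, {"xyz": [0.0161, -0.0368, 0], "jaw": 0.085}, {"xyz": [0.0161, -0.0368, 0], "jaw": 0.085}]' | python3 inch.py
echo '[{"r": [0, 0, 0.1167], "jaw": 0.085}, {"r": [0, 0, 0.1167], "jaw": 0.085}, {"r": [0, 0, 0.1167], "jaw": 0.085}, {"jaw": 0.085}, {"jaw": 0.085}]' | python3 inch.py
```

```text
time_s: 0.52
ee_pos: [0.2508, -0.4281, 0.2445]
tcp_rot: [[0.968, 0.249, -0.0], [0.249, -0.968, 0.001], [-0.0, -0.001, -1.0]]
force: [1.0, -0.3, 0.5]
finger_gap: 0.085
grip_force: 0.0
time_s: 0.93
ee_pos: [0.3449, -0.2529, 0.2449]
tcp_rot: [[0.968, 0.25, -0.0], [0.25, -0.968, 0.0], [0.0, -0.0, -1.0]]
force: [0.6, 0.3, -0.0]
finger_gap: 0.0854
grip_force: 0.0
time_s: 1.18
ee_pos: [0.4015, -0.1478, 0.2451]
tcp_rot: [[0.968, 0.25, 0.0], [0.25, -0.968, -0.0], [0.0, 0.0, -1.0]]
force: [-0.0, -1.3, 0.1]
finger_gap: 0.085
grip_force: 0.0
time_s: 1.6
ee_pos: [0.4327, 0.0505, 0.245]
tcp_rot: [[0.968, 0.25, 0.0], [0.25, -0.968, -0.0], [0.0, 0.0, -1.0]]
force: [0.9, -0.6, 0.0]
finger_gap: 0.0853
grip_force: 0.0
time_s: 2.02
ee_pos: [0.4646, 0.2489, 0.2448]
tcp_rot: [[0.968, 0.251, -0.0], [0.251, -0.968, -0.0], [-0.0, 0.0, -1.0]]
force: [1.4, -1.2, 0.3]
finger_gap: 0.0851
grip_force: 0.0
time_s: 2.27
ee_pos: [0.4838, 0.3678, 0.2446]
tcp_rot: [[0.968, 0.251, -0.001], [0.251, -0.968, -0.001], [-0.001, 0.0, -1.0]]
force: [1.0, -0.5, -0.1]
finger_gap: 0.085
grip_force: 0.0
time_s: 2.68
ee_pos: [0.484, 0.3657, 0.2448]
tcp_rot: [[0.994, -0.11, -0.001], [-0.11, -0.994, -0.0], [-0.001, 0.001, -1.0]]
force: [-0.1, -1.0, 0.4]
finger_gap: 0.0847
grip_force: 0.0
```

```bash
cat > blue.py <<'E'
from h import *
import pickle
np.set_printoptions(precision=4,suppress=True)
C=cam("wrist");cv2.imwrite("pics/w1.png",C["bgr"])
h=cv2.cvtColor(C["bgr"],cv2.COLOR_BGR2HSV);m=cv2.inRange(h,(100,90,30),(130,255,255))
k,l,s,c=cv2.connectedComponentsWithStats(m);print(C["P"],C["O"])
for i in range(1,k):
    if s[i,4]>150: print(s[i],c[i],onz(C,*c[i],.08))
E
python3 blue.py
```

```text
[0.5652 0.3566 0.3734] [[-0.1109 -0.9434 -0.3127]
 [-0.9938  0.1057  0.0335]
 [ 0.0015  0.3145 -0.9493]]
[   0  121   78   81 5113] [ 35.6257 160.9394] [0.544  0.5514 0.08  ]
[246 198  31  28 554] [260.6264 211.3069] [0.4919 0.4044 0.08  ]
```

View pics/w1.png

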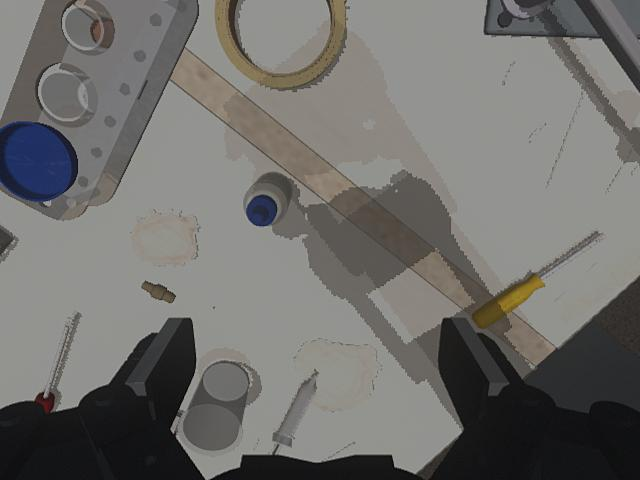

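Wrist view: bottle cap at (261,211), giving (0.4905,0.4045). The camera sits on the tool's +x side, so I'll half-turn the tool to keep it away from the shelf later, then go to the bottle.

In the tool's units: -7.15 degrees is -0.1192.

```bash
for i in 1 2 3 4; do echo '[{"r": [0, 0, -0.1192], "jaw": 0.085}, {"r": [0, 0, -0.1192], "jaw": 0.085}, {"r": [0, 0, -0.1192], "jaw": 0.085}, {"r": [0, 0, -0.1192], "jaw": 0.085}, {"r": [0, 0, -0.1192], "jaw": 0.085}]' | python3 inch.py >/dev/null; done
echo '[{"r": [0, 0, -0.1192], "jaw": 0.085}, {"r": [0, 0, -0.1192], "jaw": 0.085}, {"r": [0, 0, -0.1192], "jaw": 0.085}, {"r": [0, 0, -0.1192], "jaw": 0.085}, {"r": [0, 0, -0.1192], "jaw": 0.085}]' | python3 inch.py
echo '[{"xyz": [-0.002, 0.039, 0], "jaw": 0.085}, {"xyz": [0, 0, 0.03], "jaw": 0.085}, {"xyz": [0, 0, 0.03], "jaw": 0.085}, {"jaw": 0.085}, {"jaw": 0.085}]' | python3 inch.py; python3 -c "from h import *;print(r.observe()['qpos'])"; python3 blue.py
```

```text
time_s: 4.82
ee_pos: [0.4842, 0.3654, 0.2453]
tcp_rot: [[-0.992, 0.127, -0.0], [0.127, 0.992, 0.0], [0.0, 0.0, -1.0]]
force: [-0.1, 0.2, 0.5]
finger_gap: 0.0849
grip_force: 0.0
time_s: 5.23
ee_pos: [0.4902, 0.4031, 0.183]
tcp_rot: [[-0.991, 0.134, -0.004], [0.134, 0.991, -0.003], [0.004, -0.003, -1.0]]
force: [1.0, -0.3, 0.1]
finger_gap: 0.0851
grip_force: 0.0
[ 3.27151410e+01  7.01811904e+00  9.42151559e+01 -1.76251394e-04
  7.90600080e+01 -4.95820935e+01]
[0.412 0.414 0.312] [[ 0.1346  0.9423  0.3064]
 [ 0.9909 -0.1267 -0.0457]
 [-0.0043  0.3098 -0.9508]]
[303 224  36  41 932] [319.9464 242.9024] [0.4907 0.4042 0.08  ]
[ 533  235  100   87 6733] [582.8262 277.5791] [0.5325 0.5544 0.08  ]
```

```bash
echo '[{"xyz": [0, 0.001, 0.034], "jaw": 0.085}, {"xyz": [0, 0, 0.034], "jaw": 0.085}, {"xyz": [0, 0, 0.034], "jaw": 0.085}, {"xyz": [0, 0, 0.034], "jaw": 0.085}, {"jaw": 0.085}]' | python3 inch.py
echo '[{"jaw": 0.02}, {"jaw": 0.02}, {"jaw": 0.02}, {"jaw": 0.02}, {"jaw": 0.02}]' | python3 inch.py 30
echo '[{"jaw": 0.02}, {"jaw": 0.02}, {"jaw": 0.02}, {"jaw": 0.02}, {"jaw": 0.02}]' | python3 inch.py 30
```

```text
time_s: 5.7
ee_pos: [0.4885, 0.4027, 0.044]
tcp_rot: [[-0.991, 0.135, -0.008], [0.135, 0.991, -0.005], [0.007, -0.006, -1.0]]
force: [-2.1, -0.8, -2.4]
finger_gap: 0.0851
grip_force: 0.0
time_s: 6.12
ee_pos: [0.4936, 0.406, 0.053]
tcp_rot: [[-0.991, 0.135, 0.005], [0.135, 0.991, 0.002], [-0.004, 0.003, -1.0]]
force: [-0.6, -1.9, 5.7]
finger_gap: 0.033
grip_force: 29.1
time_s: 6.53
ee_pos: [0.4936, 0.406, 0.053]
tcp_rot: [[-0.991, 0.135, 0.005], [0.135, 0.991, 0.002], [-0.004, 0.003, -1.0]]
force: [-0.3, -2.1, 7.4]
finger_gap: 0.0326
grip_force: 29.2
```

```bash
echo '[{"xyz": [0, 0, -0.01], "jaw": 0.02}, {"xyz": [0, 0, -0.02], "jaw": 0.02}, {"xyz": [0, 0, -0.04], "jaw": 0.02}, {"xyz": [0, 0, -0.04], "jaw": 0.02}, {"xyz": [0, 0, -0.03], "jaw": 0.02}]' | python3 inch.py 30
echo '[{"jaw": 0.02}, {"jaw": 0.02}, {"jaw": 0.02}]' | python3 inch.py 30
python3 blue.py
python3 -c "
from h import *
C=cam('side');S=C['bgr'][180:340,170:330];W=cv2.imread('pics/w1.png')[:,100:540]
cv2.imwrite('pics/g.png',np.hstack([cv2.resize(S,(400,400)),cv2.resize(W,(400,400))]))"
```

```text
time_s: 6.95
ee_pos: [0.4921, 0.4056, 0.1939]
tcp_rot: [[-0.991, 0.135, 0.003], [0.135, 0.991, 0.002], [-0.003, 0.003, -1.0]]
force: [0.9, 0.6, -0.9]
finger_gap: 0.0329
grip_force: 30.0
time_s: 7.2
ee_pos: [0.4911, 0.405, 0.1892]
tcp_rot: [[-0.991, 0.135, -0.0], [0.135, 0.991, -0.0], [0.0, -0.0, -1.0]]
force: [-0.1, 0.4, -1.6]
finger_gap: 0.0326
grip_force: 29.9
[0.4124 0.4156 0.3179] [[ 0.1356  0.941   0.3101]
 [ 0.9908 -0.1284 -0.0435]
 [-0.0011  0.3132 -0.9497]]
[ 525  230   97   85 6400] [573.395  271.6084] [0.5328 0.5547 0.08  ]
[ 287  337   74  118 6267] [323.6686 389.8191] [0.5968 0.3948 0.08  ]
```

View pics/g.png

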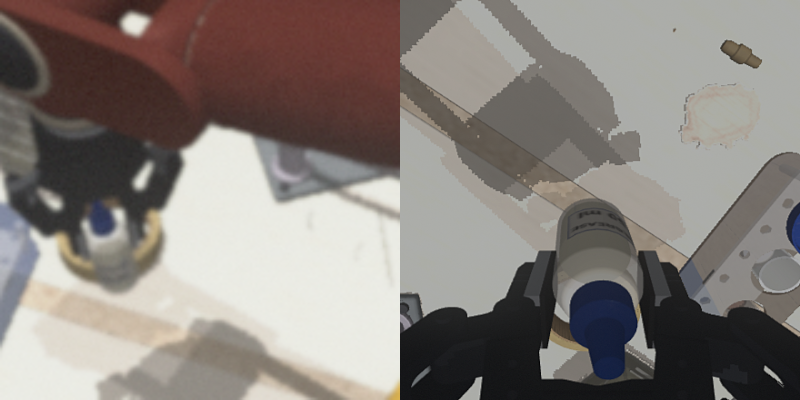

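The bottle hangs upright between the pads in both views. Carrying it over the pocket.

```bash
echo '[{"xyz": [-0.021, -0.0254, 0], "jaw": 0.02}, {"xyz": [-0.021, -0.0254, 0], "jaw": 0.02}, {"xyz": [-0.021, -0.0254, 0], "jaw": 0.02}, {"xyz": [-0.021, -0.0254, 0], "jaw": 0.02}, {"xyz": [-0.021, -0.0254, 0], "jaw": 0.02}]' | python3 inch.py
echo '[{"xyz": [-0.021, -0.0254, 0], "jaw": 0.02}, {"xyz": [-0.021, -0.0254, 0], "jaw": 0.02}, {"xyz": [-0.021, -0.0254, 0], "jaw": 0.02}, {"xyz": [-0.021, -0.0254, 0], "jaw": 0.02}, {"xyz": [-0.021, -0.0254, 0], "jaw": 0.02}]' | python3 inch.py
echo '[{"jaw": 0.02}, {"jaw": 0.02}, {"jaw": 0.02}]' | python3 inch.py
python3 - <<'E'
from h import *
C=cam("wrist");print(r.observe()["ee_pos"])
p=proj(C,[.665,.1253,.02]);print(p)
im=C["bgr"];cv2.circle(im,tuple(int(v) for v in p),3,(0,0,255),-1)
for x,y in [(.665,.1253)]:
    t=np.linspace(0,6.28,60)
    q=np.array([proj(C,[x+.027*np.cos(a),y+.027*np.sin(a),.022]) for a in t]).astype(int)
    cv2.polylines(im,[q],True,(0,0,255),1)
cv2.imwrite("pics/w2.png",im)
E
```

```text
time_s: 7.72
ee_pos: [0.5779, 0.2635, 0.1868]
tcp_rot: [[-0.991, 0.135, -0.004], [0.135, 0.991, -0.001], [0.004, -0.002, -1.0]]
force: [0.6, -0.1, -1.4]
finger_gap: 0.0327
grip_force: 30.0
time_s: 8.13
ee_pos: [0.6648, 0.1235, 0.1866]
tcp_rot: [[-0.991, 0.135, -0.004], [0.135, 0.991, -0.0], [0.004, -0.001, -1.0]]
force: [-0.1, -0.1, -0.9]
finger_gap: 0.0329
grip_force: 30.0
time_s: 8.38
ee_pos: [0.6643, 0.1252, 0.1873]
tcp_rot: [[-0.991, 0.135, -0.003], [0.135, 0.991, 0.0], [0.004, -0.0, -1.0]]
force: [-0.8, 0.9, -0.5]
finger_gap: 0.033
grip_force: 30.0
[0.66425725 0.12575212 0.18767497]
[317.56445723 214.30059004]
```

View pics/w2.png

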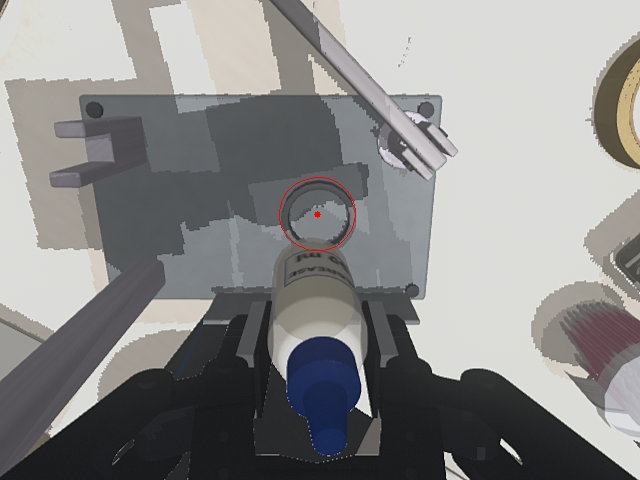

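The ring is seen at about (319,216) against the predicted (317.6,214), so agreement is ~1 mm. Lowering.

```bash
echo '[{"xyz": [0, 0, 0.03], "jaw": 0.02}, {"xyz": [0, 0, 0.03], "jaw": 0.02}, {"xyz": [0, 0, 0.03], "jaw": 0.02}, {"xyz": [0, 0, 0.02], "jaw": 0.02}, {"xyz": [0, 0, 0.006], "jaw": 0.02}]' | python3 inch.py
echo '[{"xyz": [0, 0, 0.004], "jaw": 0.02}, {"xyz": [0, 0, 0.001], "jaw": 0.02}, {"jaw": 0.02}, {"jaw": 0.02}]' | python3 inch.py
python3 - <<'E'
from h import *
C=cam("side");S=C['bgr'][120:280,230:390];C=cam("wrist")
cv2.imwrite('pics/p.png',np.hstack([cv2.resize(S,(400,400),interpolation=3),cv2.resize(C['bgr'][:,100:540],(400,400))]))
E
```

```text
time_s: 8.85
ee_pos: [0.6645, 0.1259, 0.0715]
tcp_rot: [[-0.991, 0.133, -0.001], [0.133, 0.991, -0.002], [0.001, -0.002, -1.0]]
force: [1.3, -3.3, 10.4]
finger_gap: 0.0329
grip_force: 29.2
time_s: 9.18
ee_pos: [0.6664, 0.1256, 0.071]
tcp_rot: [[-0.991, 0.133, 0.003], [0.133, 0.991, -0.002], [-0.003, -0.001, -1.0]]
force: [-0.0, -2.7, 5.8]
finger_gap: 0.0326
grip_force: 29.2
```

View pics/p.png

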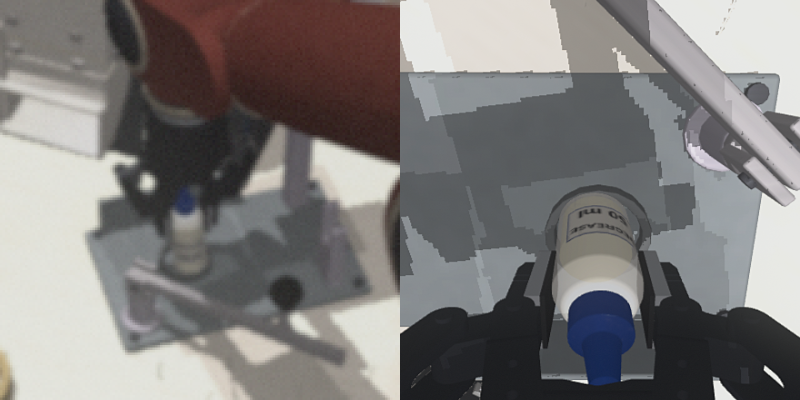

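Run:
```python
from h import *
np.set_printoptions(precision=4,suppress=True)
def bl(C,x0,y0,x1,y1):
    h=cv2.cvtColor(C["bgr"],cv2.COLOR_BGR2HSV);m=cv2.inRange(h,(100,110,30),(130,255,255))[y0:y1,x0:x1]
    k,l,s,c=cv2.connectedComponentsWithStats(m);i=1+np.argmax(s[1:,4]);s=s[i].copy();s[:2]+=[x0,y0]
    ys,xs=np.where(l==i);ys+=y0;xs+=x0
    return s,(xs[ys==ys.min()].mean(),ys.min()),(xs[ys==ys.max()].mean(),ys.max())
W=cam("wrist");S=cam("side");T=cam("top")
w=bl(W,250,300,400,479);s=bl(S,290,185,320,225);print(w,s)
print(W["P"])
print("tip",tri(W,(w[2][0],w[2][1]),S,s[1]))
print("cap base", tri(W,(w[1][0],w[1][1]),S,s[2]))
for z in(.111,.123):print(z,proj(S,[.665,.1255,z]),proj(W,[.665,.1255,z]))
```

```text
(array([ 284,  349,   75,  114, 6237], dtype=int32), (np.float64(320.5), np.int64(349)), (np.float64(316.0), np.int64(462))) (array([301, 197,   6,   7,  27], dtype=int32), (np.float64(303.5), np.int64(197)), (np.float64(304.0), np.int64(203)))
[0.5871 0.1364 0.1994]
tip (array([0.6609, 0.1277, 0.1232]), np.float64(0.0079337724291091))
cap base (array([0.6507, 0.1299, 0.1055]), np.float64(0.004912296816572347))
0.111 [303.8963 197.4164] [315.9215 419.9605]
0.123 [303.8959 193.8935] [315.7161 458.0771]
```

```bash
cat > two.py <<'E'
from h import *
import sys
C=cam("wrist");cv2.imwrite(sys.argv[1],C["bgr"]);o=r.observe();print(o["ee_pos"],C["P"]);np.save(sys.argv[1][:-4]+".npy",np.hstack([C["P"][:,None],C["O"]]))
for z in (.010,.022):
  for rr in(.017,.022,.027):
    p=[proj(C,[.6655+rr*np.cos(a),.1255+rr*np.sin(a),z]) for a in (1.44,-1.70,-3.27)]  # left,right,front
    print(z,rr,np.round(np.array(p),0).tolist())
E
python3 two.py pics/c0.png
echo '[{"xyz": [0, 0, -0.01], "jaw": 0.02}, {"xyz": [0, 0, -0.015], "jaw": 0.02}, {"xyz": [0, 0, -0.01], "jaw": 0.02}, {"jaw": 0.02}, {"jaw": 0.02}]' | python3 inch.py
python3 two.py pics/c1.png
python3 - <<'E'
from h import *
import pickle
D=pickle.load(open("d0.pkl","rb"));print(proj(D["side"],[.4905,.4045,.101]),"saw top row 303")
a=cv2.imread("pics/c0.png")[200:400,200:440];b=cv2.imread("pics/c1.png")[200:400,200:440]
cv2.imwrite("pics/cc.png",np.hstack([cv2.resize(a,(400,333),interpolation=3),cv2.resize(b,(400,333),interpolation=3)]))
E
```

```text
[0.66634946 0.1256256  0.07098693] [0.58713294 0.13637531 0.1993867 ]
0.01 0.017 [[352.0, 268.0], [281.0, 268.0], [317.0, 234.0]]
0.01 0.022 [[363.0, 268.0], [271.0, 268.0], [317.0, 224.0]]
0.01 0.027 [[373.0, 268.0], [261.0, 268.0], [317.0, 214.0]]
0.022 0.017 [[354.0, 278.0], [279.0, 279.0], [317.0, 243.0]]
0.022 0.022 [[366.0, 278.0], [268.0, 279.0], [317.0, 232.0]]
0.022 0.027 [[377.0, 278.0], [257.0, 279.0], [317.0, 221.0]]
time_s: 9.9
ee_pos: [0.6662, 0.1255, 0.1052]
tcp_rot: [[-0.991, 0.135, 0.003], [0.135, 0.991, 0.0], [-0.003, 0.001, -1.0]]
force: [0.5, -0.2, -2.4]
finger_gap: 0.0328
grip_force: 29.9
[0.66545436 0.12535889 0.1038962 ] [0.58702233 0.13611612 0.23360491]
0.01 0.017 [[348.0, 245.0], [286.0, 245.0], [317.0, 215.0]]
0.01 0.022 [[357.0, 245.0], [277.0, 245.0], [317.0, 206.0]]
0.01 0.027 [[366.0, 245.0], [268.0, 245.0], [317.0, 197.0]]
0.022 0.017 [[349.0, 252.0], [285.0, 253.0], [317.0, 221.0]]
0.022 0.022 [[359.0, 252.0], [275.0, 253.0], [317.0, 212.0]]
0.022 0.027 [[368.0, 252.0], [266.0, 253.0], [317.0, 203.0]]
[216.92794225 299.10268465] saw top row 303
```

View pics/cc.png

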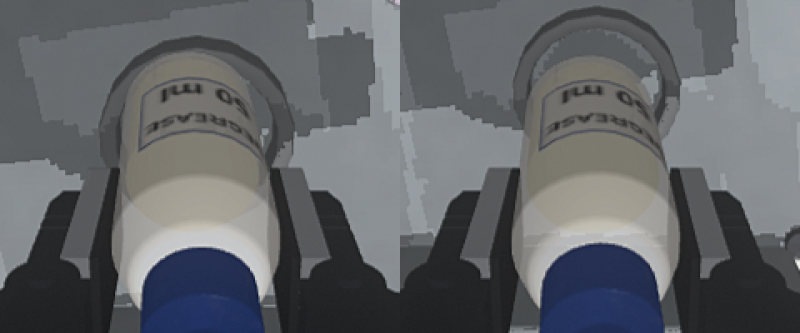

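The bottle base sits about 2–3 mm toward the robot and right of centre (base centre ~311 px, ring 318.5 px), probably catching on the ring. Shifting slightly and lowering again in fine steps.

```bash
echo '[{"xyz": [-0.003, 0.002, 0], "jaw": 0.02}, {"xyz": [0, 0, 0.015], "jaw": 0.02}, {"xyz": [0, 0, 0.013], "jaw": 0.02}, {"jaw": 0.02}, {"jaw": 0.02}]' | python3 inch.py | egrep 'ee_pos|^force'
echo '[{"xyz": [0, 0, 0.003], "jaw": 0.02}, {"jaw": 0.02}, {"jaw": 0.02}]' | python3 inch.py | egrep 'ee_pos|^force'
echo '[{"xyz": [0, 0, 0.003], "jaw": 0.02}, {"jaw": 0.02}, {"jaw": 0.02}]' | python3 inch.py | egrep 'ee_pos|^force'
echo '[{"xyz": [0, 0, 0.003], "jaw": 0.02}, {"jaw": 0.02}, {"jaw": 0.02}]' | python3 inch.py | egrep 'ee_pos|^force'
```

```text
ee_pos: [0.6671, 0.1265, 0.0727]
force: [0.5, -0.3, -1.7]
ee_pos: [0.6683, 0.1266, 0.0719]
force: [-0.3, 0.4, -0.7]
ee_pos: [0.6687, 0.1266, 0.0693]
force: [0.2, -0.8, -1.4]
ee_pos: [0.6686, 0.1266, 0.0662]
force: [0.6, 0.1, -2.1]
```

```bash
echo '[{"xyz": [0, 0, 0.002], "jaw": 0.02}, {"jaw": 0.02}, {"jaw": 0.02}]' | python3 inch.py | egrep 'ee_pos|^force'
echo '[{"xyz": [0, 0, 0.002], "jaw": 0.02}, {"jaw": 0.02}, {"jaw": 0.02}]' | python3 inch.py | egrep 'ee_pos|^force'
echo '[{"xyz": [0, 0, 0.002], "jaw": 0.02}, {"jaw": 0.02}, {"jaw": 0.02}]' | python3 inch.py | egrep 'ee_pos|^force'
```

```text
ee_pos: [0.6686, 0.1266, 0.0642]
force: [0.5, -0.1, -2.5]
ee_pos: [0.6686, 0.1266, 0.0622]
force: [1.1, 0.1, -1.0]
ee_pos: [0.6692, 0.1266, 0.0616]
force: [-2.2, -1.8, 4.7]
```

It went in: contact at TCP z 0.0616, matching a bottle bottom at 10 mm. Releasing and retreating up.

```bash
echo '[{"jaw": 0.055}, {"jaw": 0.055}, {"jaw": 0.055}, {"xyz": [0, 0, -0.005], "jaw": 0.055}, {"xyz": [0, 0, -0.015], "jaw": 0.055}]' | python3 inch.py
echo '[{"xyz": [0, 0, -0.03], "jaw": 0.055}, {"xyz": [0, 0, -0.03], "jaw": 0.055}, {"xyz": [0, 0, -0.03], "jaw": 0.055}, {"jaw": 0.055}, {"jaw": 0.055}]' | python3 inch.py
cat > chk.py <<'E'
from h import *
np.set_printoptions(precision=4,suppress=True)
W=cam("wrist")
h=cv2.cvtColor(W["bgr"],cv2.COLOR_BGR2HSV);m=cv2.inRange(h,(100,110,30),(130,255,255))
k,l,s,c=cv2.connectedComponentsWithStats(m)
for i in range(1,k):
    if s[i,4]>150: print(s[i],c[i],onz(W,*c[i],.09))
for z in(.01,.022,.07,.090,.111):print(z,proj(W,[.665,.1255,z]))
cv2.imwrite("pics/after.png",W["bgr"])
E
python3 chk.py
```

```text
time_s: 12.28
ee_pos: [0.6663, 0.1265, 0.0775]
tcp_rot: [[-0.991, 0.135, -0.006], [0.135, 0.991, -0.0], [0.006, -0.001, -1.0]]
force: [-0.8, -0.1, -0.6]
finger_gap: 0.0549
grip_force: 0.0
time_s: 12.7
ee_pos: [0.6707, 0.1269, 0.1754]
tcp_rot: [[-0.991, 0.135, 0.008], [0.135, 0.991, 0.001], [-0.007, 0.002, -1.0]]
force: [-0.1, -0.4, -0.5]
finger_gap: 0.0547
grip_force: 0.0
[ 297  219   38   45 1336] [315.2395 240.0651] [0.6643 0.1268 0.09  ]
0.01 [313.8632 204.1496]
0.022 [313.7648 208.5322]
0.07 [313.2799 230.1257]
0.09 [313.0203 241.6841]
0.111 [312.6964 256.104 ]
```

Bottle confirmed standing on the pocket axis (cap at (0.664,0.127)). Backing off toward the knob and tilting 40°.

The manual's scale: turns go in shares of 60 degrees. Converting my numbers, -6.7 degrees is -0.1117.

```bash
echo '[{"xyz": [0, 0, -0.03], "jaw": 0.085}, {"xyz": [0, 0, -0.03], "jaw": 0.085}, {"xyz": [0.035, -0.0065, 0], "jaw": 0.085}, {"xyz": [0.035, -0.0065, 0], "jaw": 0.085}, {"xyz": [0.035, -0.0065, 0], "jaw": 0.085}]' | python3 inch.py | egrep 'ee_pos|^force'
echo '[{"xyz": [0.035, -0.0065, 0], "jaw": 0.085}, {"xyz": [0.035, -0.0065, 0], "jaw": 0.085}, {"xyz": [0.035, -0.0065, 0], "jaw": 0.085}, {"xyz": [0.035, -0.0065, 0], "jaw": 0.085}, {"jaw": 0.085}]' | python3 inch.py | egrep 'ee_pos|^force'
echo '[{"r": [0, -0.1117, 0], "jaw": 0.085}, {"r": [0, -0.1117, 0], "jaw": 0.085}, {"r": [0, -0.1117, 0], "jaw": 0.085}, {"r": [0, -0.1117, 0], "jaw": 0.085}, {"r": [0, -0.1117, 0], "jaw": 0.085}]' | python3 inch.py | egrep 'ee_pos|^force'
echo '[{"r": [0, -0.1117, 0], "jaw": 0.085}, {"jaw": 0.085}, {"jaw": 0.085}, {"jaw": 0.085}]' | python3 inch.py
cat > go.py <<'E'
from h import *
import sys
np.set_printoptions(precision=4,suppress=True)
o=r.observe();R=np.array(o["tcp_rot"]).reshape(3,3);p=np.array(o["ee_pos"])
t=np.array([float(v) for v in sys.argv[1:4]])
print("q",o["qpos"],"tcp",p,"tool delta",R.T@(t-p),"z",R[:,2])
E
python3 go.py .506 .103 .130
python3 - <<'E'
from h import *
import pickle
np.set_printoptions(precision=4,suppress=True)
D=pickle.load(open("d0.pkl","rb"))
C=cam("wrist");cv2.imwrite("pics/k.png",C["bgr"]);u=proj(C,[.506,.103,.13]);print("pred",u)
x,y=int(u[0]),int(u[1]);x0,y0=max(x-60,0),max(y-60,0)
m=cv2.inRange(C["bgr"],(0,0,0),(60,60,60))[y0:y0+120,x0:x0+120]
k,l,s,c=cv2.connectedComponentsWithStats(m)
for i in range(1,k):
    if s[i,4]>100: print(s[i],c[i]+[x0,y0],tri(C,c[i]+[x0,y0],D["top"],(370.9,253.2)),tri(C,c[i]+[x0,y0],D["side"],(344.1,237.1)))
E
```

```text
ee_pos: [0.566, 0.1234, 0.2377]
force: [0.4, -0.3, 0.5]
ee_pos: [0.4136, 0.1146, 0.2272]
force: [-0.2, -0.2, -0.8]
ee_pos: [0.4196, 0.1146, 0.2296]
force: [-1.1, 0.1, 0.3]
time_s: 14.33
ee_pos: [0.42, 0.1147, 0.2309]
tcp_rot: [[-0.758, 0.135, 0.638], [0.103, 0.991, -0.087], [-0.644, 0.0, -0.765]]
force: [0.5, -1.1, 1.0]
finger_gap: 0.0849
grip_force: 0.0
q [ 13.769  -52.4023 139.4537 -16.5705  56.0045 -63.757 ] tcp [0.42   0.1147 0.2309] tool delta [-0.0013  0.      0.133 ] z [ 0.6383 -0.087  -0.7648]
pred [317.2697 229.189 ]
[  38   34   47   52 1812] [317.7445 229.4161] (array([0.5063, 0.1032, 0.13  ]), np.float64(0.00012359923459249724)) (array([0.506 , 0.1033, 0.1303]), np.float64(0.00014341780172122273))
[   0   79  100   41 1557] [292.5986 276.7977] (array([0.4992, 0.0985, 0.166 ]), np.float64(0.0181000465743466)) (array([0.4825, 0.105 , 0.1693]), np.float64(0.026720270338779745))
```

The wrist view confirms the knob at (0.506,0.103,0.130). Advancing and gripping.

```bash
echo '[{"xyz": [-0.001, 0, 0.03], "jaw": 0.085}, {"xyz": [0, 0, 0.03], "jaw": 0.085}, {"xyz": [0, 0, 0.03], "jaw": 0.085}, {"xyz": [0, 0, 0.03], "jaw": 0.085}, {"xyz": [0, 0, 0.018], "jaw": 0.085}]' | python3 inch.py | egrep 'ee_pos|^force'
echo '[{"jaw": 0.085}, {"jaw": 0.085}]' | python3 inch.py | egrep 'ee_pos|^force'
python3 go.py .5062 .1032 .130
echo '[{"jaw": 0.01}, {"jaw": 0.01}, {"jaw": 0.01}, {"jaw": 0.01}, {"jaw": 0.01}]' | python3 inch.py 40
echo '[{"jaw": 0.01}, {"jaw": 0.01}, {"jaw": 0.01}]' | python3 inch.py 40
python3 go.py .5062 .1032 .130
```

```text
ee_pos: [0.5106, 0.1014, 0.1235]
force: [-0.5, -0.7, -0.2]
ee_pos: [0.5095, 0.1018, 0.1248]
force: [-0.3, -0.6, 0.6]
q [  8.411  -26.2587 135.5876 -19.214   33.3339 -61.1854] tcp [0.5095 0.1018 0.1248] tool delta [-0.0007  0.0009 -0.0062] z [ 0.6365 -0.0887 -0.7662]
time_s: 15.38
ee_pos: [0.5088, 0.1027, 0.1267]
tcp_rot: [[-0.756, 0.135, 0.641], [0.103, 0.991, -0.087], [-0.647, 0.0, -0.763]]
force: [-2.2, -1.6, 1.6]
finger_gap: 0.0277
grip_force: 39.2
time_s: 15.63
ee_pos: [0.5089, 0.1024, 0.1262]
tcp_rot: [[-0.756, 0.135, 0.64], [0.103, 0.991, -0.087], [-0.646, -0.0, -0.763]]
force: [-4.0, -2.4, 3.5]
finger_gap: 0.0276
grip_force: 39.2
q [  8.4996 -26.6182 135.7545 -19.287   33.2606 -61.1408] tcp [0.5089 0.1024 0.1262] tool delta [-0.0003  0.0004 -0.0047] z [ 0.6402 -0.0875 -0.7632]
```

```bash
cat > path.py <<'E'
from h import *
np.set_printoptions(precision=4,suppress=True)
th=-.1328;R2=np.array([[np.cos(th),-np.sin(th)],[np.sin(th),np.cos(th)]]);piv=np.array([.6184,.1921])
def K(s,a):
    q=R2@(np.array([-np.sin(s),-np.cos(s)])*(.145*np.cos(a)-.06*np.sin(a)))
    return np.r_[piv+q,.07+.145*np.sin(a)+.06*np.cos(a)]
def inv(p): # knob position -> swing, radius, lift
    d=R2.T@(np.array(p[:2])-piv);a=np.arctan2(p[2]-.07,np.hypot(*d))-np.arctan2(.06,.145)
    return np.arctan2(-d[0],-d[1]),a,np.hypot(np.hypot(*d),p[2]-.07)
if __name__=="__main__":
    R=np.array(r.observe()["tcp_rot"]).reshape(3,3);s0=.766
    W=[(s0,0),(s0,.125),(s0,.25),(.6,.25),(.45,.25),(.3,.25),(.15,.25),(.08,.25),(0,.25),(0,.19),(0,0)]
    print(inv([.5062,.1032,.13]))
    for u,v in zip(W,W[1:]): print(v,K(*v),"d tool",R.T@(K(*v)-K(*u)))
E
python3 path.py
```

```text
(np.float64(0.7679466004298006), np.float64(0.004556117615956812), np.float64(0.1552161396247181))
(0.766, 0.125) [0.5117 0.1072 0.1476] d tool [-0.0159  0.0062 -0.0096]
(0.766, 0.25) [0.5201 0.1139 0.164 ] d tool [-0.0163  0.0078 -0.0077]
(0.6, 0.25) [0.5343 0.0987 0.164 ] d tool [-0.0124 -0.0131  0.0105]
(0.45, 0.25) [0.5492 0.0872 0.164 ] d tool [-0.0125 -0.0094  0.0105]
(0.3, 0.25) [0.5657 0.078  0.164 ] d tool [-0.0134 -0.0068  0.0113]
(0.15, 0.25) [0.5833 0.0714 0.164 ] d tool [-0.014  -0.0041  0.0119]
(0.08, 0.25) [0.5919 0.0693 0.164 ] d tool [-0.0067 -0.001   0.0056]
(0, 0.25) [0.6018 0.0676 0.164 ] d tool [-0.0077 -0.0004  0.0065]
(0, 0.19) [0.601  0.0622 0.1563] d tool [ 0.005  -0.0054  0.0059]
(0, 0) [0.5992 0.0484 0.13  ] d tool [ 0.017  -0.0139  0.0201]
```

```bash
echo '[{"xyz": [-0.008, 0.003, -0.005], "jaw": 0.01}, {"xyz": [-0.008, 0.003, -0.005], "jaw": 0.01}, {"xyz": [-0.008, 0.004, -0.004], "jaw": 0.01}, {"xyz": [-0.008, 0.004, -0.004], "jaw": 0.01}, {"jaw": 0.01}]' | python3 inch.py 40
echo '[{"xyz": [-0.0062, -0.0066, 0.0053], "jaw": 0.01}, {"xyz": [-0.0062, -0.0066, 0.0053], "jaw": 0.01}, {"xyz": [-0.0063, -0.0047, 0.0053], "jaw": 0.01}, {"xyz": [-0.0063, -0.0047, 0.0053], "jaw": 0.01}, {"jaw": 0.01}]' | python3 inch.py
echo '[{"xyz": [-0.0067, -0.0034, 0.0056], "jaw": 0.01}, {"xyz": [-0.0067, -0.0034, 0.0056], "jaw": 0.01}, {"xyz": [-0.007, -0.002, 0.006], "jaw": 0.01}, {"xyz": [-0.007, -0.002, 0.006], "jaw": 0.01}, {"jaw": 0.01}]' | python3 inch.py
cat > st.py <<'E'
from path import *
o=r.observe();R=np.array(o["tcp_rot"]).reshape(3,3);g=np.array(o["ee_pos"])-.005*R[:,2]
print("grasp",g,"swing,lift,rad",inv(g),"gap",o["finger_gap"],"F",o["force"])
D={n:cam(n) for n in("top","side","wrist")}
for n,C in D.items(): cv2.imwrite(f"pics/s_{n}.png",C["bgr"])
E
python3 st.py
```

```text
time_s: 16.05
ee_pos: [0.5249, 0.1155, 0.1628]
tcp_rot: [[-0.755, 0.135, 0.642], [0.104, 0.991, -0.086], [-0.648, 0.001, -0.762]]
force: [-2.0, -2.0, 1.1]
finger_gap: 0.0278
grip_force: 40.0
time_s: 16.47
ee_pos: [0.5534, 0.0864, 0.16]
tcp_rot: [[-0.757, 0.136, 0.639], [0.103, 0.991, -0.09], [-0.645, -0.002, -0.764]]
force: [-5.0, -6.0, 0.5]
finger_gap: 0.0276
grip_force: 40.3
time_s: 16.88
ee_pos: [0.5877, 0.0704, 0.1599]
tcp_rot: [[-0.757, 0.136, 0.639], [0.101, 0.991, -0.091], [-0.645, -0.005, -0.764]]
force: [-2.8, -10.0, 0.4]
finger_gap: 0.0279
grip_force: 40.4
grasp [0.5845 0.0708 0.1637] swing,lift,rad (np.float64(0.13992003320409338), np.float64(0.24750089250305934), np.float64(0.15699478661087915)) gap 0.027942945482930893 F [-2.8093 -9.9656  0.3621]
```

Run:
```python
from path import *
im=cv2.imread("pics/w2.png");g=cv2.GaussianBlur(cv2.cvtColor(im,cv2.COLOR_BGR2GRAY),(3,3),0).astype(int)
for x in(70,80,95): print(x,[(y,g[y,x]) for y in range(112,196,2)])
A=np.load("pics/c1.npy");C=dict(f=None,cx=0,cy=0,P=np.array([.66426,.12575,.18767])+[-.0784,.0108,.1297],O=A[:,1:])
c=cam("wrist");C.update(f=c["f"],cx=c["cx"],cy=c["cy"])
for v,z in((122,.088),(137,.088),(172,.1),(187,.1)):
    p=onz(C,80,v,z);q=R2.T@(p[:2]-[.6025,.0732]);print(v,z,p,"rack",q*1e3)
# where rack-frame model says edges should project
for x,z in((-16,.088),(-8,.088),(8,.1),(16,.1)):
    w=R2@np.array([x/1e3,-.07])+[.6025,.0732];print(x,proj(C,[*w,z]))
```

```text
70 [(112, np.int64(159)), (114, np.int64(159)), (116, np.int64(159)), (118, np.int64(161)), (120, np.int64(137)), (122, np.int64(109)), (124, np.int64(130)), (126, np.int64(133)), (128, np.int64(132)), (130, np.int64(131)), (132, np.int64(131)), (134, np.int64(129)), (136, np.int64(114)), (138, np.int64(141)), (140, np.int64(161)), (142, np.int64(159)), (144, np.int64(159)), (146, np.int64(158)), (148, np.int64(157)), (150, np.int64(158)), (152, np.int64(158)), (154, np.int64(158)), (156, np.int64(158)), (158, np.int64(157)), (160, np.int64(157)), (162, np.int64(156)), (164, np.int64(159)), (166, np.int64(141)), (168, np.int64(94)), (170, np.int64(92)), (172, np.int64(106)), (174, np.int64(120)), (176, np.int64(112)), (178, np.int64(111)), (180, np.int64(111)), (182, np.int64(111)), (184, np.int64(109)), (186, np.int64(106)), (188, np.int64(150)), (190, np.int64(159)), (192, np.int64(158)), (194, np.int64(158))]
80 [(112, np.int64(144)), (114, np.int64(151)), (116, np.int64(156)), (118, np.int64(160)), (120, np.int64(113)), (122, np.int64(105)), (124, np.int64(128)), (126, np.int64(1
[... 1259 characters left out ...]
)), (160, np.int64(124)), (162, np.int64(95)), (164, np.int64(92)), (166, np.int64(91)), (168, np.int64(85)), (170, np.int64(79)), (172, np.int64(79)), (174, np.int64(78)), (176, np.int64(78)), (178, np.int64(79)), (180, np.int64(80)), (182, np.int64(86)), (184, np.int64(87)), (186, np.int64(86)), (188, np.int64(87)), (190, np.int64(86)), (192, np.int64(86)), (194, np.int64(91))]
122 0.088 [0.5828 0.013  0.088 ] rack [-11.5701 -62.3305]
137 0.088 [0.5901 0.0106 0.088 ] rack [ -3.9608 -63.6847]
172 0.1 [0.6068 0.0118 0.1   ] rack [ 12.3951 -60.2888]
187 0.1 [0.6143 0.0094 0.1   ] rack [ 20.1544 -61.6697]
-16 [ 63.6089 113.1651]
-8 [ 66.5227 129.1173]
8 [ 59.3082 163.4115]
16 [ 62.322 179.06 ]
```

```bash
echo '[{"xyz": [-0.0057, -0.003, 0.0048], "jaw": 0.01}, {"xyz": [-0.0057, -0.002, 0.0048], "jaw": 0.01}, {"jaw": 0.01}, {"jaw": 0.01}]' | python3 inch.py 40
echo '[{"xyz": [0.0033, -0.0036, 0.0039], "jaw": 0.01}, {"xyz": [0.0033, -0.0036, 0.0039], "jaw": 0.01}, {"jaw": 0.01}, {"jaw": 0.01}]' | python3 inch.py
python3 st.py
```

```text
time_s: 17.42
ee_pos: [0.6003, 0.0656, 0.1581]
tcp_rot: [[-0.759, 0.135, 0.637], [0.103, 0.991, -0.087], [-0.643, -0.0, -0.766]]
force: [0.9, 1.4, -6.5]
finger_gap: 0.0275
grip_force: 40.2
time_s: 17.75
ee_pos: [0.6, 0.0595, 0.1495]
tcp_rot: [[-0.756, 0.135, 0.64], [0.105, 0.991, -0.085], [-0.646, 0.003, -0.763]]
force: [0.9, 6.8, -6.7]
finger_gap: 0.0278
grip_force: 40.1
grasp [0.5968 0.0599 0.1533] swing,lift,rad (np.float64(0.029473188312247444), np.float64(0.16404602483632097), np.float64(0.1576956506973212)) gap 0.02776065051450769 F [ 0.8661  6.8372 -6.6671]
```

```bash
echo '[{"xyz": [-0.0015, 0.002, 0.0013], "jaw": 0.01}, {"jaw": 0.01}, {"jaw": 0.01}]' | python3 inch.py | egrep 'ee_pos|^force'
for i in 1 2 3 4; do echo '[{"xyz": [-0.0015, 0, 0.0013], "jaw": 0.01}, {"jaw": 0.01}, {"jaw": 0.01}]' | python3 inch.py | egrep 'ee_pos|^force'; done
```

```text
ee_pos: [0.6029, 0.06, 0.1507]
force: [-0.6, -0.8, -2.1]
ee_pos: [0.6046, 0.0595, 0.1501]
force: [0.2, -1.0, -1.4]
ee_pos: [0.6065, 0.0592, 0.15]
force: [-0.4, -1.8, -0.1]
ee_pos: [0.6082, 0.0589, 0.1498]
force: [-4.7, -2.2, 1.1]
ee_pos: [0.6093, 0.0587, 0.1495]
force: [-14.7, -2.5, 8.9]
```

Rear cheek felt at x≈0.6077. Backing off ~2.5 mm to the notch's middle and lowering along the arc.

```bash
echo '[{"xyz": [0.0038, 0, -0.0032], "jaw": 0.01}, {"jaw": 0.01}, {"jaw": 0.01}]' | python3 inch.py | egrep 'ee_pos|^force'
echo '[{"xyz": [0.0025, -0.0022, 0.003], "jaw": 0.01}, {"jaw": 0.01}, {"jaw": 0.01}]' | python3 inch.py | egrep 'ee_pos|^force'
echo '[{"xyz": [0.0025, -0.0022, 0.003], "jaw": 0.01}, {"jaw": 0.01}, {"jaw": 0.01}]' | python3 inch.py | egrep 'ee_pos|^force'
echo '[{"xyz": [0.0025, -0.002, 0.003], "jaw": 0.01}, {"jaw": 0.01}, {"jaw": 0.01}]' | python3 inch.py | egrep 'ee_pos|^force'
python3 st.py
```

```text
ee_pos: [0.6053, 0.0593, 0.1499]
force: [-0.7, -3.2, -0.5]
ee_pos: [0.6056, 0.0573, 0.1464]
force: [-0.8, -2.6, 1.2]
ee_pos: [0.6043, 0.0549, 0.141]
force: [-1.5, -3.4, 0.6]
ee_pos: [0.6045, 0.0532, 0.138]
force: [-1.0, -1.9, 2.8]
grasp [0.6013 0.0537 0.1418] swing,lift,rad (np.float64(-0.010131151027507546), np.float64(0.08294853838578148), np.float64(0.1568494307631436)) gap 0.027799741987466865 F [-0.9767 -1.8536  2.8206]
```

```bash
for i in 1 2 3; do echo '[{"xyz": [0.0022, -0.002, 0.0027], "jaw": 0.01}, {"jaw": 0.01}, {"jaw": 0.01}]' | python3 inch.py | egrep 'ee_pos|^force'; done
python3 st.py
```

```text
ee_pos: [0.6036, 0.0508, 0.1335]
force: [-0.8, -3.7, 0.9]
ee_pos: [0.6038, 0.0495, 0.1306]
force: [0.4, 2.1, 0.5]
ee_pos: [0.604, 0.0478, 0.1277]
force: [0.7, 4.9, 2.7]
grasp [0.6008 0.0482 0.1315] swing,lift,rad (np.float64(-0.011219762448971396), np.float64(0.009003384353853228), np.float64(0.15748098040123534)) gap 0.028086304074260028 F [0.7166 4.8795 2.6999]
```

```bash
echo '[{"jaw": 0.05}, {"jaw": 0.05}, {"jaw": 0.05}, {"xyz": [0, 0, -0.01], "jaw": 0.05}, {"xyz": [0, 0, -0.02], "jaw": 0.05}]' | python3 inch.py | egrep 'ee_pos|^force|gap'
echo '[{"xyz": [0, 0, -0.03], "jaw": 0.05}, {"xyz": [0, 0, -0.03], "jaw": 0.05}, {"xyz": [0, 0, -0.03], "jaw": 0.05}, {"jaw": 0.05}, {"jaw": 0.05}]' | python3 inch.py | egrep 'ee_pos|^force|gap'
cat > fin.py <<'E'
from path import *
import pickle
C=cam("wrist");T=cam("top");S=cam("side");cv2.imwrite("pics/fw.png",C["bgr"]);pickle.dump((C,T,S),open("f.pkl","wb"))
def dark(C,p,w):
    u=proj(C,p);x0,y0=[max(int(v)-w,0) for v in u]
    m=cv2.inRange(C["bgr"],(0,0,0),(60,60,60))[y0:y0+2*w,x0:x0+2*w]
    k,l,s,c=cv2.connectedComponentsWithStats(m);print("pred",u)
    for i in range(1,k): 
        if s[i,4]>15: print(s[i],c[i]+[x0,y0])
for n,X,w in(("w",C,60),("t",T,14),("s",S,14)): print(n);dark(X,[.6005,.048,.13],w)
E
python3 fin.py
```

```text
ee_pos: [0.5831, 0.0492, 0.1474]
force: [-0.1, 0.2, 0.2]
finger_gap: 0.0503
ee_pos: [0.5272, 0.0575, 0.2214]
force: [0.7, -0.4, -0.4]
finger_gap: 0.0498
w
pred [317.9675 229.8411]
[  23   32   97   88 6399] [326.2511 252.0974]
t
pred [396.7483 207.0582]
[  8   7  14  14 154] [396.4481 206.7922]
s
pred [346.6265 200.0884]
[ 11   4  17  18 125] [353.48  199.536]
```

Run:
```python
from path import *
import pickle
C,T,S=pickle.load(open("f.pkl","rb"))
g=cv2.cvtColor(C["bgr"],cv2.COLOR_BGR2GRAY)
for t in(25,35,45):
    m=cv2.inRange(g,0,t)[170:290,258:378];m=cv2.morphologyEx(m,cv2.MORPH_OPEN,np.ones((9,9),np.uint8))
    k,l,s,c=cv2.connectedComponentsWithStats(m)
    for i in range(1,k):
        if s[i,4]>300: u=c[i]+[258,170];P=tri(C,u,T,(396.45,206.8));print(t,s[i],u,P,inv(P[0]))
h=cv2.HoughCircles(cv2.GaussianBlur(g[170:290,258:378],(5,5),0),cv2.HOUGH_GRADIENT,1,40,param1=80,param2=12,minRadius=18,maxRadius=40)
print(h+[258,170,0] if h is not None else None)
# bar end & keeper: expected pixels in wrist, and gray samples along the bar at mid-line top (z .078)
for d in(.10,.17,.18,.20,.215): 
    for s in (-.02,):
        w=piv+R2@(np.array([-np.sin(s),-np.cos(s)])*d);u=proj(C,[*w,.078]);x,y=int(u[0]),int(u[1])
        print(d,u,[int(v) for v in g[max(y-24,0):y+26:4,x]] if 0<=x<640 and y<470 else "")
```

```text
45 [  38   32   48   50 1667] [319.192  226.4331] (array([0.6019, 0.0483, 0.1268]), np.float64(0.0005703709786260201)) (np.float64(-0.018521922998207374), np.float64(-0.01856032564818355), np.float64(0.15549594194266644))
[[[319.5 232.5  23.5]
  [292.5 189.5  18.5]]]
0.1 [385.8859 164.1785] [150, 114, 115, 113, 118, 175, 181, 183, 149, 151, 148, 148, 157]
0.17 [280.8849 165.7174] [86, 110, 113, 113, 110, 126, 119, 90, 137, 117, 116, 114, 114]
0.18 [265.9698 165.936 ] [91, 111, 113, 112, 115, 126, 118, 110, 99, 91, 89, 91, 97]
0.2 [236.2029 166.3722] [87, 112, 103, 114, 113, 124, 117, 89, 95, 125, 142, 216, 217]
0.215 [213.933  166.6986] [134, 134, 138, 137, 162, 236, 232, 230, 230, 229, 230, 231, 231]
```

Run:
```python
from path import *
import pickle
C,T,S=pickle.load(open("f.pkl","rb"))
D=pickle.load(open("d0.pkl","rb"))
for n,X in(("top",T),("side",S)):
    u=proj(X,[.665,.1255,.09]);x0,y0=[int(v)-15 for v in u]
    m=cv2.inRange(cv2.cvtColor(X["bgr"],cv2.COLOR_BGR2HSV),(100,90,30),(130,255,255))[y0:y0+30,x0:x0+30]
    k,l,s,c=cv2.connectedComponentsWithStats(m);print(n,u,[(s[i,4],c[i]+[x0,y0]) for i in range(1,k) if s[i,4]>8])
o=r.observe();print(o["time_s"],o["force"])
r.close_job()
```

```text
top [356.039  182.8854] [(np.int32(62), array([355.0484, 183.2258]))]
side [303.8968 203.4736] [(np.int32(62), array([303.6452, 202.7903]))]
22.1833 [ 0.5894 -0.0668 -0.8914]
the job is handed in; nothing more can be done
```

The job is handed in at 22.2 s: by the final camera measurements the bottle stands in the pocket and the latch bar is fully down in the keeper notch; the tape rolls and screwdriver were never approached, though I didn't re-check them at the end.

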